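Clock the hoist shaft and hold its collar on the flat

TASK

The door hoist's gearmotor is in for repair. First, with the shaft still bare, pinch it with the fingers, feel for its milled flat (painted red) and turn the shaft until the flat faces the way the white arrow on the gearbox points. Then take the aluminium shaft collar from the bench, slide it down over the shaft with its red set screw on the flat, and keep holding it there, level, with its underside at the upper edge of the yellow band, so that a colleague can tighten the screw: finish while still holding the collar up in the fingers, and leave the other things on the bench where they are.

Things in the scene. Friction and masses are not known exactly. Their poses are not given: they have to be found in the camera images.
- gearmotor: blue gearbox, bolted down, 110 x 110 mm, 85 mm high (foot 140 x 120 mm), with a grey motor 78 mm in diameter reaching 210 mm from the centre towards its own +y, up to 98 mm high. Origin: centre of the underside, on the shaft's axis. Its own +x is the direction of the white arrow on its top; z is up. A flange 48 mm in diameter round the shaft rises 5 mm above the gearbox top.
- shaft (a joint): turning angle of the upright steel shaft (rad): 0 when the flat faces along the arrow, growing anticlockwise seen from above, stops at -2.8 and 2.8, starts between 0.5 and 1.4. It stays where it is left and takes 0.04 N m to turn. Across the flat and the back the shaft measures 19 mm, elsewhere up to 24 mm; a pinch square on the flat lines it up with the fingers.
- flat (a point): point on the middle of the red flat (7 mm from the shaft's axis) at the height of the upper edge of the yellow band, 37 mm above the gearbox top (122 mm above the bench); the band reaches from 25 to 37 mm. Its x axis points out of the flat, z up; it turns with the shaft.
- shaft_top (a point): centre of the shaft's top end, on its axis, 170 mm above the bench; a red mark runs from it to the flat. The shaft, 24 mm in diameter, stands 85 mm out of the gearbox top; its last 5 mm taper to 18 mm. The flat is 5 mm deep along the whole length.
- collar_center (a point): centre, half-way up, of the loose aluminium collar: ring 48 mm outside, bore 27 mm, 34 mm high, 0.2 to 0.4 kg, standing upright on the bench. Its own +x points to the set screw, z is up. Inside the bore the screw's tip (6 mm thick) reaches to 8.8 mm from the axis at half height, so the collar slides down the shaft only with the screw over the flat.
- screw (a point): outer end of the collar's red set screw, 30.5 mm from the collar's axis at half its height; the screw's head, 10 mm in diameter, stands 6.5 mm out of the ring. A red mark on the collar's top shows its side.
- collar: the same collar, origin at the centre of its underside
- bush: bystander: brass bearing bush, a plain ring 44 mm outside, 30 mm high, no screw
- grease: bystander: grease tin 50 mm in diameter, 55 mm high
- weight: bystander: green glass paperweight 50 mm in diameter, 36 mm high
- wrench: bystander: open-ended wrench lying at the far side of the bench
- driver: bystander: screwdriver lying at the far right of the bench
- tumbler: bystander: blue tumbler 72 mm in diameter, 85 mm high

How it is judged:
By the outcome, as a careful person would: the job done as asked, in the order asked, and still so for the second after the job is handed in, while the arm keeps its last pose, push and grip.
It also fails if it takes over 56 s, if anything falls off the work surface, if the arm or the gripper's body presses on something with over 40 N, if the wrist force passes 120 N, or if a joint passes its speed limit or range.

ROBOT

A 6-joint arm with a two-finger parallel gripper is mounted at the origin on the work surface. World frame = base frame: x ahead of the robot, y to its left, z up, the work surface at z = 0. Lengths are in m, angles in rad, forces in N, time in s.
With the tool pointing down it reaches from about 0.35 to 0.875 m from the base axis. Payload 4.2 kg.
Tool frame: the origin (TCP) lies at the very end of the fingers, on their centre line; the grasp point (between the pads) lies 19 mm behind it; z points along the fingers, y is the line along which they close (so a half turn about z gives the same grasp; the last joint's range is limited). The gripper opens to 87 mm and grips with 3 to 60 N. Pads are 19 mm wide; open, the fingers measure 117 mm over their backs; the gripper's body (75 mm by 190 mm) begins 51 mm behind the grasp point.
Start: joints at [-1.065, 0.385, 0.008, 0, -1.194, -0.259], TCP at [0.153, -0.606, 0.223] pointing down, gripper open.
Joint ranges: [-3.14, 3.14], [-1.21, 2.06], [-1.07, 1.41], [-3.16, 2.05], [-2.99, -0.16], [-3.1, 3.1]. Speed limits (rad/s): [2.79, 2.79, 3.14, 3.14, 3.14, 3.14].

INTERFACE

Orientations are given as a unit quaternion [x, y, z, w].
In Python, from bench import telemetry, viewer, ticket, look_for, tip_of gives the robot as it stands.
- The arm moves only by the shell command python3 -m jog 'ROWS' [FORCE]. ROWS is JSON, a list of rows, each an object with "hand": the finger opening in cm, from 0 to 8.7; "offset": the shift along the tool's x, y, z in cm, a list of three; "twist": the turn about the tool's z in degrees. In form: [{"hand": hand, "offset": [tx, ty, tz], "twist": twist}, ...]. A call has 1 to 12 rows; each row is the pose to reach, as a shift and turn from the pose commanded when the call began, along the tool's axes at that moment; what a row does not reach only later rows make up. A row lasts 1/8 s, in which the tool goes at most 62.5 mm and 10.7 degrees, less where a joint would pass 70% of its speed; a pose out of reach is approached as far as the arm can. A call with a gripper value outside its range is refused whole. The fingers move at their own pace and stop on an object; FORCE is the grip in N (left out, the last holds). Time passes only in rows, so rows that repeat a pose let the fingers close. It gives the time, the measured TCP pose, the force, the opening and the grip force at its end, in the units of the state.
- telemetry.state(): the state, without advancing time (a new reading comes with each control period).
- viewer.read_camera(name): name is "scene" or "side" or "wrist"; returns a dict with "pixels" (420x560x3 uint8, red, green, blue), "vfov" (degrees; the focal length in pixels is half the picture's height over the tangent of half this angle, whatever the lens; pixels are square), "cx", "cy" (the principal point, pixels), "eye" and "attitude" of the camera in the world. Camera axes: x right, y up, looking along -z (the intrinsics and any distortion apply to the point x, -y, -z); pixel columns grow to the right and rows downward; lengths in m; the calibration is good to about 2 mm. The wrist camera is an equidistant fisheye: a pixel r from the principal point sees the ray r / f radians off the axis. A picture is of the moment at which its call begins. There is no depth.
- ticket.finish_job(): hands the job in; it is judged then, once.
Trained networks look in a picture, given as the dict that the camera call returned (one of the last four; its "shot" number tells which), for a name from the list of things; names that differ only in an ending like _2 or _b are one class to them, and where a whole thing is asked for, a point or a joint stands for the part that bears it (a point fixed in the world has none). Each returns a list of dicts, best first, with "p" (0 to 1); they miss things now and then, are a little off and sometimes report something else, mostly with a low value. They report only what shows in the picture. A call takes as long as a camera call.
- look_for(target, picture): "xy" ([column, row] in pixels, amid what is visible of it).
- tip_of(target, picture): "xy" ([column, row] in pixels: a listed point, or the origin of a listed thing).
The state is a dict: "clock": time; "joint_positions": joint angles; "joint_vel": joint speeds; "effort": joint torques, N m; "position": TCP position; "tool_rot": TCP orientation; "force": force on the tool from outside, world axes, zero at the start; "moment": the same for the moment, N m; "gripper_width": finger opening in m; "gripper_force": force on a finger pad.
Only numpy, scipy, OpenCV 4.12 (cv2) and the standard library are available. Lean on these libraries where they do the work, as an engineer would, in place of code of your own. Each camera call takes 0.05 s, during which the arm holds its last target. There are 200 camera calls.

## Working session

There is one attempt and no reset: what is moved stays moved. The work goes in short steps, Python scripts to look and compute and a shell command to move; the robot and the scene stay as the last step left them, time stands still between calls to the robot, and variables do not carry over. Pictures are saved under pics/ and viewed, at most 10 in all, crops included, and the job is handed in when it is done.

```bash
ls; mkdir -p pics; cat > h.py <<'E'
import numpy as np, cv2
from scipy.spatial.transform import Rotation as R
from bench import telemetry, viewer, ticket, look_for, tip_of
def cam(n):
    return viewer.read_camera(n)
def ray(p,xy,n):
    h=p["pixels"].shape[0]; f=h/2/np.tan(np.radians(p["vfov"])/2)
    u=(xy[0]-p["cx"])/f; v=(xy[1]-p["cy"])/f
    if n=="wrist":
        r=np.hypot(u,v); s=np.sin(r)/r if r>1e-9 else 1; d=np.array([u*s,-v*s,-np.cos(r)])
    else: d=np.array([u,-v,-1.])
    a=np.array(p["attitude"]); M=R.from_quat(a).as_matrix() if a.size==4 else a.reshape(3,3)
    d=M@d; return np.array(p["eye"]),d/np.linalg.norm(d)
def onz(p,xy,n,z):
    e,d=ray(p,xy,n); return e+d*(z-e[2])/d[2]
def tri(rs):
    A=0;b=0
    for e,d in rs:
        P=np.eye(3)-np.outer(d,d); A=A+P; b=b+P@e
    x=np.linalg.solve(A,b); return x,[np.linalg.norm((np.eye(3)-np.outer(d,d))@(x-e)) for e,d in rs]
def save(p,name): cv2.imwrite("pics/"+name,p["pixels"][:,:,::-1])
E
python3 - <<'E'
from h import *
np.set_printoptions(precision=4,suppress=True)
P={n:cam(n) for n in("scene","side","wrist")}
for n,p in P.items(): print(n,{k:v for k,v in p.items() if k!="pixels"})
c=np.hstack([P["scene"]["pixels"],P["side"]["pixels"]])
save(P["scene"],"a.png");save(P["side"],"b.png");save(P["wrist"],"c.png")
for t in("gearmotor","shaft_top","flat","collar_center","screw","collar","bush","grease","weight","tumbler"):
    rs=[]
    for n,p in P.items():
        o=tip_of(t,p)[:2]
        print(t,n,[(np.round(q["xy"],1).tolist(),round(q["p"],2)) for q in o])
        if o and o[0]["p"]>.5: rs.append(ray(p,o[0]["xy"],n))
    if len(rs)>1: x,e=tri(rs);print("   ",x,np.array(e))
print(telemetry.state())
E
```

```text
pics
scene {'vfov': 56.29619695912388, 'cx': 279.96489761151196, 'cy': 208.44023389816599, 'eye': array([1.2737, 0.1491, 0.6306]), 'attitude': array([0.2777, 0.3561, 0.7121, 0.5376]), 'shot': 1}
side {'vfov': 44.05016505266833, 'cx': 273.9077699020845, 'cy': 206.97270469878424, 'eye': array([0.3898, 0.7154, 0.7223]), 'attitude': array([-0.0601,  0.4388,  0.8848, -0.1447]), 'shot': 2}
wrist {'vfov': 65.70646984690485, 'cx': 277.9149296968181, 'cy': 208.9686254325429, 'eye': array([ 0.0822, -0.6243,  0.3841]), 'attitude': array([-0.082 , -0.1073,  0.7815,  0.6091]), 'shot': 3}
gearmotor scene [([339.8, 252.4], 0.96), ([179.2, 222.6], 0.5)]
gearmotor side [([278.9, 313.1], 0.89)]
gearmotor wrist [([392.1, 398.1], 0.34)]
    [ 0.5635  0.1072 -0.0069] [0.0023 0.0023]
shaft_top scene [([349.0, 190.9], 0.58), ([177.2, 265.6], 0.3)]
shaft_top side [([279.2, 239.0], 0.92)]
shaft_top wrist []
    [0.567  0.1091 0.1723] [0.0019 0.0019]
flat scene [([346.0, 211.7], 0.95)]
flat side [([275.8, 262.3], 0.98)]
flat wrist []
    [0.5713 0.1093 0.1201] [0.0016 0.0016]
collar_center scene [([180.7, 221
[... 866 characters left out ...]
 -0.1561 -0.0005] [0.0077 0.0077]
tumbler scene [([405.2, 328.0], 0.93), ([181.7, 227.3], 0.25)]
tumbler side [([143.5, 348.6], 0.71)]
tumbler wrist []
    [0.752  0.2611 0.0024] [0.0014 0.0014]
{'clock': 1.65, 'joint_positions': array([-1.0654,  0.3847,  0.0079, -0.    , -1.194 , -0.2586]), 'joint_vel': array([ 0.0001,  0.0005,  0.0002,  0.0002, -0.0003,  0.0012]), 'effort': array([ -0.0009, -39.0462,  18.7618,   4.2242,   0.0157,  -0.    ]), 'position': array([ 0.1527, -0.606 ,  0.2225]), 'tool_rot': array([-0.1231,  0.9924, -0.    ,  0.    ]), 'force': array([ 0.1478, -0.3862,  0.2349]), 'moment': array([0.0433, 0.0296, 0.0853]), 'gripper_force': 0.0, 'gripper_width': 0.08727213666618172}
```

View pics/a.png

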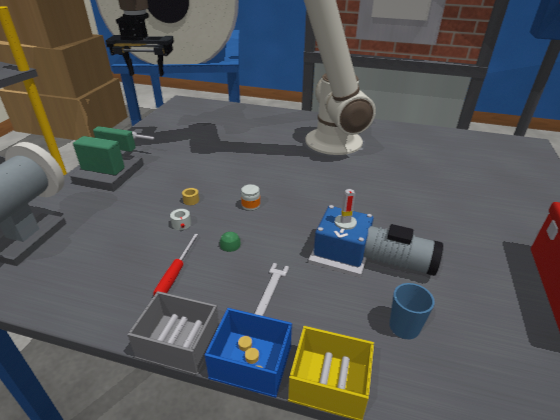

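View pics/b.png

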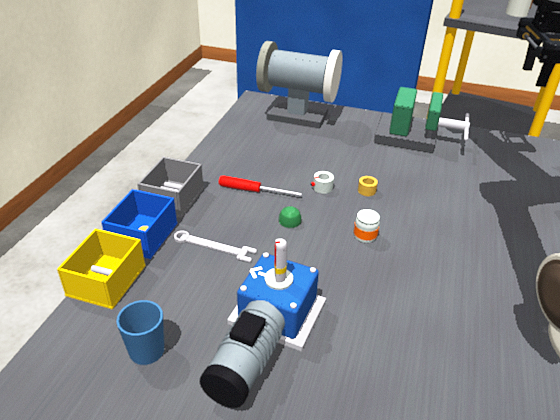

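```bash
python3 -m jog '[{"hand":8.7,"offset":[-6,6.7,-6],"twist":0},{"hand":8.7,"offset":[-10,11,-6],"twist":0},{"hand":8.7,"offset":[-52.8,59.5,-6],"twist":0},{"hand":8.7,"offset":[-52.8,59.5,-6],"twist":0},{"hand":8.7,"offset":[-52.8,59.5,-6],"twist":0},{"hand":8.7,"offset":[-52.8,59.5,-6],"twist":0},{"hand":8.7,"offset":[-52.8,59.5,-6],"twist":0},{"hand":8.7,"offset":[-52.8,59.5,-6],"twist":0},{"hand":8.7,"offset":[-52.8,59.5,-6],"twist":0},{"hand":8.7,"offset":[-52.8,59.5,-6],"twist":0},{"hand":8.7,"offset":[-52.8,59.5,-6],"twist":0},{"hand":8.7,"offset":[-52.8,59.5,-6],"twist":0}]' 40
```

```text
clock: 3.15
position: [0.4933, 0.0504, 0.2823]
tool_rot: [-0.123, 0.992, 0.0, 0.001]
force: [1.1, -1.4, 0.8]
gripper_width: 0.0874
gripper_force: 0.0
```

```bash
python3 -m jog '[{"hand":8.7,"offset":[-3.8,4.2,0],"twist":0},{"hand":8.7,"offset":[-3.8,4.2,0],"twist":0},{"hand":8.7,"offset":[-3.8,4.2,0],"twist":0}]'
python3 - <<'E'
from h import *
np.set_printoptions(precision=4,suppress=True)
p=cam("wrist"); save(p,"d.png"); print({k:v for k,v in p.items() if k!="pixels"})
for t,z in(("gearmotor",0),("shaft_top",.17),("flat",.122)):
    for q in tip_of(t,p)[:2]: print(t,np.round(q["xy"],1),round(q["p"],2),onz(p,q["xy"],"wrist",z))
s=telemetry.state();print(s["position"],s["clock"])
E
```

```text
clock: 3.52
position: [0.5189, 0.0982, 0.2815]
tool_rot: [-0.123, 0.992, -0.0, -0.0]
force: [0.3, -0.3, -0.5]
gripper_width: 0.0867
gripper_force: 0.0
{'vfov': 65.70646984690485, 'cx': 277.9149296968181, 'cy': 208.9686254325429, 'eye': array([0.4486, 0.0798, 0.4441]), 'attitude': array([-0.0825, -0.1063,  0.7818,  0.6088]), 'shot': 4}
gearmotor [278.  210.2] 0.71 [0.5695 0.1106 0.    ]
gearmotor [ 63.  242.2] 0.43 [ 0.7168 -0.2361  0.    ]
shaft_top [277.9 253.2] 0.82 [0.5628 0.1088 0.17  ]
flat [282.  242.5] 0.86 [0.5698 0.115  0.122 ]
[0.5189 0.0972 0.2822] 3.725
```

View pics/d.png

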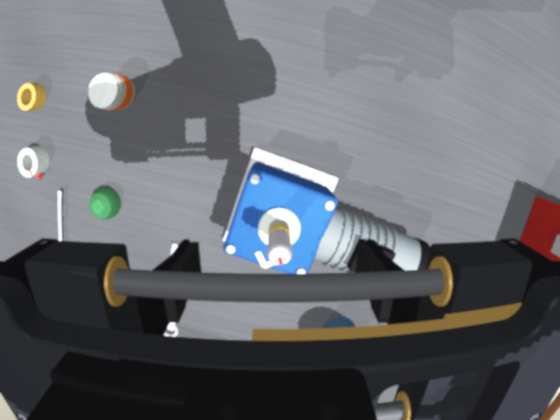

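```bash
python3 - <<'E'
from h import *
np.set_printoptions(precision=4,suppress=True)
p=cam("wrist"); im=p["pixels"]
c=im[140:300,200:360]; cv2.imwrite("pics/e.png",cv2.resize(c,(600,600),interpolation=cv2.INTER_CUBIC)[:,:,::-1])
g=im.astype(int)
pts=[]
for x,y in((255,179),(330,205),(231,249),(301,271)):
    w=g[y-7:y+8,x-7:x+8]; m=(w.min(2)>140); yy,xx=np.nonzero(m); q=(x-7+xx.mean(),y-7+yy.mean()); P=onz(p,q,"wrist",.088); pts.append(P); print(q,m.sum(),P)
a,b,c_,d=pts; 
v=[c_-a,d-b]; w=[b-a,d-c_]
print("x-yaw",[np.degrees(np.arctan2(k[1],k[0])) for k in v],"y-yaw-90",[np.degrees(np.arctan2(k[1],k[0]))-90 for k in w],[np.linalg.norm(k) for k in v+w], "centre",np.mean(pts,0))
m=(g[...,0]>150)&(g[...,1]<80)&(g[...,2]<80); m[:215]=0;m[275:]=0;m[:,:260]=0;m[:,300:]=0
yy,xx=np.nonzero(m); print("red",sorted(zip(yy.tolist(),xx.tolist())))
E
```

```text
(np.float64(255.2), np.float64(178.85)) 80 [0.5169 0.0702 0.088 ]
(np.float64(330.0736842105263), np.float64(205.07368421052632)) 95 [0.5256 0.1601 0.088 ]
(np.float64(230.28695652173914), np.float64(250.56521739130434)) 115 [0.6085 0.0606 0.088 ]
(np.float64(301.5762711864407), np.float64(271.08474576271186)) 59 [0.6139 0.1504 0.088 ]
x-yaw [np.float64(-6.011351048164168), np.float64(-6.216877334412736)] y-yaw-90 [np.float64(-5.491633974398937), np.float64(-3.4161231209516103)] [np.float64(0.09211702309592995), np.float64(0.08885969675666766), np.float64(0.09026224387971013), np.float64(0.09003212364543284)] centre [0.5662 0.1103 0.088 ]
red []
```

View pics/e.png

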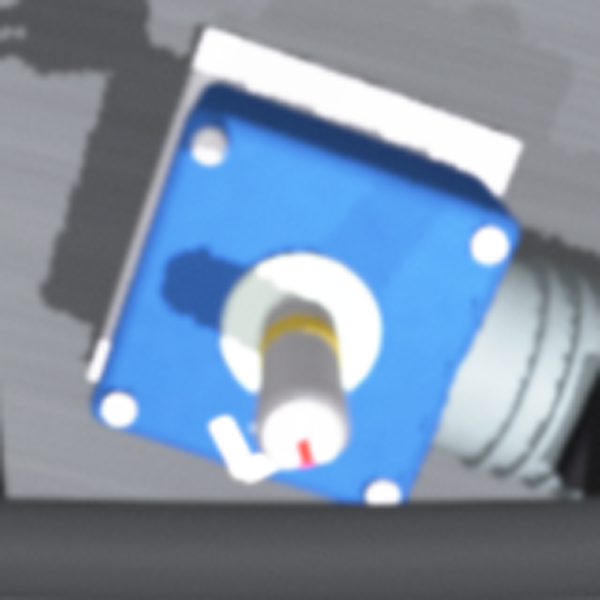

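```bash
python3 - <<'E'
from h import *
np.set_printoptions(precision=4,suppress=True)
p=cam("wrist"); g=p["pixels"].astype(int)
s=g[...,0]-np.maximum(g[...,1],g[...,2]); s=s[240:275,262:300]
yy,xx=np.nonzero(s>40); w=s[yy,xx]; P=np.array([onz(p,(x+262,y+240),"wrist",.17) for x,y in zip(xx,yy)])
c=np.average(P,0,w); d=P-c; ev,V=np.linalg.eigh((d[:,:2].T*w)@d[:,:2]); 
print(len(xx),xx.mean()+262,yy.mean()+240,"centroid",c,"axis yaw",np.degrees(np.arctan2(*(V[::-1,1]*np.sign(V[0,1])))))
# shaft top face: bright pixels
b=(g.min(2)>200); b[:242]=0;b[272:]=0;b[:,266:266]=0; b[:,:268]=0;b[:,296:]=0
y2,x2=np.nonzero(b); print("top",x2.min(),x2.max(),y2.min(),y2.max())
for q in((280.5,253),(280.5,254),(280.5,252)): print(q,onz(p,q,"wrist",.17))
for n in("scene","side"):
    p=cam(n);rs=[]
    for t,z in(("shaft_top",.17),("flat",.122)):
        for q in tip_of(t,p)[:1]: print(n,t,np.round(q["xy"],1),round(q["p"],2),onz(p,q["xy"],n,z))
s=telemetry.state();print(s["position"],s["joint_positions"],s["clock"])
E
```

```text
24 280.7916666666667 260.0833333333333 centroid [0.5694 0.1123 0.17  ] axis yaw 25.09369604706553
top 268 294 242 267
(280.5, 253) [0.5626 0.1102 0.17  ]
(280.5, 254) [0.5636 0.1105 0.17  ]
(280.5, 252) [0.5617 0.11   0.17  ]
scene shaft_top [347.3 191.9] 0.73 [0.5709 0.1073 0.17  ]
scene flat [348.2 209.2] 0.67 [0.5653 0.114  0.122 ]
side shaft_top [278.1 242.1] 0.71 [0.5668 0.1117 0.17  ]
side flat [277.1 260.6] 0.72 [0.5696 0.1045 0.122 ]
[0.5192 0.0981 0.2818] [ 0.494   0.1811 -0.1272  0.     -1.2624 -1.8183] 4.125
```

```bash
python3 -m jog '[{"hand":8.7,"offset":[-4.7,0,0],"twist":-102},{"hand":8.7,"offset":[-4.7,0,0],"twist":-102},{"hand":8.7,"offset":[-4.7,0,0],"twist":-102},{"hand":8.7,"offset":[-4.7,0,0],"twist":-102},{"hand":8.7,"offset":[-4.7,0,0],"twist":-102},{"hand":8.7,"offset":[-4.7,0,0],"twist":-102},{"hand":8.7,"offset":[-4.7,0,0],"twist":-102},{"hand":8.7,"offset":[-4.7,0,0],"twist":-102},{"hand":8.7,"offset":[-4.7,0,0],"twist":-102},{"hand":8.7,"offset":[-4.7,0,0],"twist":-102},{"hand":8.7,"offset":[-4.7,0,0],"twist":-102}]'
python3 - <<'E'
from h import *
np.set_printoptions(precision=4,suppress=True)
p=cam("wrist"); save(p,"f.png")
for t,z in(("shaft_top",.17),("flat",.122),("collar_center",.017),("screw",.017)):
    for q in tip_of(t,p)[:2]: print(t,np.round(q["xy"],1),round(q["p"],2),onz(p,q["xy"],"wrist",z))
s=telemetry.state();print(s["position"],s["tool_rot"],s["joint_positions"],s["clock"],p["eye"])
M=R.from_quat(s["tool_rot"]).as_matrix();print(M)
E
```

```text
clock: 5.5
position: [0.5648, 0.1099, 0.2816]
tool_rot: [0.848, -0.529, -0.0, 0.0]
force: [-0.6, -0.3, 0.4]
gripper_width: 0.0871
gripper_force: 0.0
shaft_top [276.4 206.6] 0.65 [0.5661 0.1107 0.17  ]
flat [269.7 195.2] 0.65 [0.572  0.1147 0.122 ]
[0.5648 0.1098 0.2817] [ 0.8485 -0.5292 -0.      0.    ] [ 0.4734  0.2646 -0.0181 -0.     -1.2882 -0.0179] 5.75 [0.5975 0.0436 0.4442]
[[ 0.4399 -0.898  -0.0001]
 [-0.898  -0.4399 -0.    ]
 [-0.      0.0001 -1.    ]]
```

View pics/f.png

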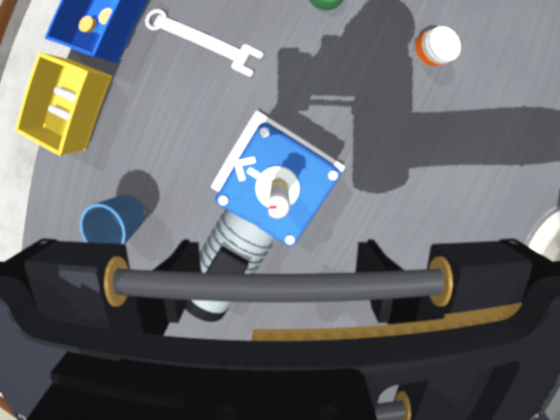

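```bash
python3 - <<'E'
from h import *
np.set_printoptions(precision=4,suppress=True)
p=cam("wrist"); g=p["pixels"].astype(int)
pts=[]
for x,y in((333,175),(290,240),(264,131),(222,200)):
    w=g[y-8:y+9,x-8:x+9]; m=(w.min(2)>140); yy,xx=np.nonzero(m); pts.append(onz(p,(x-8+xx.mean(),y-8+yy.mean()),"wrist",.088)); print(m.sum(),pts[-1])
a,b,c_,d=pts
print([np.degrees(np.arctan2(k[1],k[0])) for k in (c_-a,d-b)],[np.degrees(np.arctan2(k[1],k[0]))-90 for k in (b-a,d-c_)],np.mean(pts,0))
s=g[...,0]-np.maximum(g[...,1],g[...,2]); x0,y0=260,192; s=s[y0:225,x0:298]
yy,xx=np.nonzero(s>40); w=s[yy,xx]; P=np.array([onz(p,(x+x0,y+y0),"wrist",.17) for x,y in zip(xx,yy)])
c=np.average(P,0,w); d=P-c; ev,V=np.linalg.eigh((d[:,:2].T*w)@d[:,:2])
print(len(xx),xx.mean()+x0,yy.mean()+y0,c,np.degrees(np.arctan2(*(V[::-1,1]*np.sign(V[0,1])))))
b=(g.min(2)>190); b[:195]=0;b[220:]=0; b[:,:266]=0;b[:,291:]=0
cv2.imwrite("pics/g.png",cv2.resize(p["pixels"][170:240,230:330],(800,560),interpolation=cv2.INTER_CUBIC)[:,:,::-1])
E
```

```text
128 [0.5149 0.0688 0.088 ]
139 [0.5233 0.1625 0.088 ]
103 [0.6075 0.06   0.088 ]
144 [0.6169 0.1528 0.088 ]
[np.float64(-5.436525787145259), np.float64(-5.895450747033008)] [np.float64(-5.155955461083622), np.float64(-5.822063720404259)] [0.5657 0.111  0.088 ]
27 272.3703703703704 206.66666666666666 [0.5692 0.1123 0.17  ] 28.565109161905514
```

View pics/g.png

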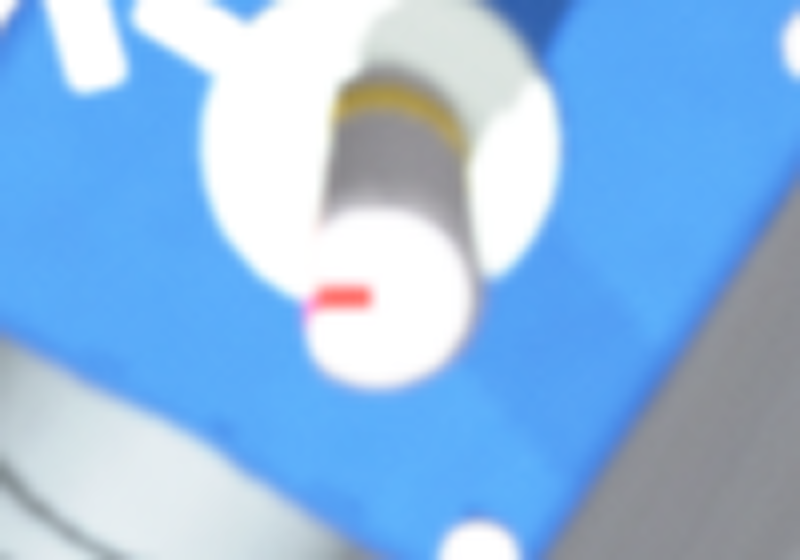

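```bash
python3 -m jog '[{"hand":8.7,"offset":[0,0,6],"twist":0},{"hand":8.7,"offset":[0,0,12],"twist":0},{"hand":6,"offset":[0,0,15.8],"twist":0},{"hand":4,"offset":[0,0,15.8],"twist":0},{"hand":0,"offset":[0,0,15.8],"twist":0},{"hand":0,"offset":[0,0,15.8],"twist":0},{"hand":0,"offset":[0,0,15.8],"twist":0},{"hand":0,"offset":[0,0,15.8],"twist":0},{"hand":0,"offset":[0,0,15.8],"twist":0},{"hand":0,"offset":[0,0,15.8],"twist":0},{"hand":0,"offset":[0,0,15.8],"twist":0}]' 35
```

```text
clock: 7.18
position: [0.5635, 0.1091, 0.1237]
tool_rot: [0.849, -0.529, -0.001, 0.001]
force: [-5.9, -2.6, 3.8]
gripper_width: 0.0186
gripper_force: 35.0
```

```bash
python3 -m jog '[{"hand":0,"offset":[0,0.1,0],"twist":8},{"hand":0,"offset":[-0.05,0.1,0],"twist":16},{"hand":0,"offset":[-0.1,0.1,0],"twist":24},{"hand":0,"offset":[-0.1,0.1,0],"twist":31.7},{"hand":0,"offset":[-0.1,0.1,0],"twist":31.7},{"hand":0,"offset":[-0.1,0.1,0],"twist":31.7},{"hand":0,"offset":[-0.1,0.1,0],"twist":31.7}]'
python3 - <<'E'
from h import *
s=telemetry.state();M=R.from_quat(s["tool_rot"]).as_matrix();print(M,np.degrees(np.arctan2(-M[1,1],-M[0,1])),s["moment"],s["position"])
E
```

```text
clock: 8.05
position: [0.5629, 0.1104, 0.1237]
tool_rot: [-0.672, 0.74, 0.0, -0.0]
force: [-4.7, 0.3, 5.4]
gripper_width: 0.0182
gripper_force: 35.0
[[-9.54958195e-02 -9.95429167e-01 -1.14987359e-03]
 [-9.95429822e-01  9.54959116e-02 -2.53454862e-05]
 [ 1.35037863e-04  1.14219808e-03 -9.99999339e-01]] -5.479866811738624 [0.43079627 1.66245074 0.06547449] [0.56290951 0.11036008 0.12372686]
```

```bash
python3 -m jog '[{"hand":8.7,"offset":[0,0,0],"twist":0},{"hand":8.7,"offset":[0,0,0],"twist":0},{"hand":8.7,"offset":[0,0,0],"twist":0},{"hand":8.7,"offset":[0,0,0],"twist":0},{"hand":8.7,"offset":[0,0,-5],"twist":0},{"hand":8.7,"offset":[0,0,-11],"twist":0},{"hand":8.7,"offset":[0,0,-16],"twist":0},{"hand":8.7,"offset":[0,0,-16],"twist":0}]'
python3 - <<'E'
from h import *
np.set_printoptions(precision=4,suppress=True)
s=telemetry.state();print(s["position"],s["tool_rot"],s["joint_positions"],s["clock"])
p=cam("wrist"); g=p["pixels"].astype(int)
for q in tip_of("shaft_top",p)[:1]: print(q["xy"],onz(p,q["xy"],"wrist",.17)); u,v=map(int,q["xy"])
s=g[...,0]-np.maximum(g[...,1],g[...,2]); x0,y0=u-18,v-14; s=s[y0:y0+28,x0:x0+36]
yy,xx=np.nonzero(s>40); w=s[yy,xx]; P=np.array([onz(p,(x+x0,y+y0),"wrist",.17) for x,y in zip(xx,yy)])
c=np.average(P,0,w); d=P-c; ev,V=np.linalg.eigh((d[:,:2].T*w)@d[:,:2])
print(len(xx),xx.mean()+x0,yy.mean()+y0,c,np.degrees(np.arctan2(*(V[::-1,1]*np.sign(V[0,1])))))
for t,z in(("collar_center",.017),("screw",.017)):
    for q in tip_of(t,p)[:2]: print(t,np.round(q["xy"],1),round(q["p"],2),onz(p,q["xy"],"wrist",z))
cv2.imwrite("pics/h.png",cv2.resize(p["pixels"][v-60:v+50,u-80:u+80],(800,550),interpolation=cv2.INTER_CUBIC)[:,:,::-1])
E
```

```text
clock: 9.05
position: [0.5658, 0.1109, 0.2891]
tool_rot: [-0.672, 0.74, -0.002, 0.005]
force: [0.1, -1.0, 0.0]
gripper_width: 0.0852
gripper_force: 0.0
[0.5658 0.1109 0.2891] [-0.6722  0.7404 -0.0022  0.0052] [ 0.4752  0.257  -0.0108  0.0016 -1.2918 -0.5722] 9.05Traceback (most recent call last):
  File "<stdin>", line 6, in <module>
NameError: name 'u' is not defined
```

```bash
python3 - <<'E'
from h import *
np.set_printoptions(precision=4,suppress=True)
s=telemetry.state();print(s["position"],s["tool_rot"])
p=cam("wrist"); g=p["pixels"].astype(int); u,v=277,206
s=g[...,0]-np.maximum(g[...,1],g[...,2]); x0,y0=u-18,v-14; s=s[y0:y0+28,x0:x0+36]
yy,xx=np.nonzero(s>40); w=s[yy,xx]; P=np.array([onz(p,(x+x0,y+y0),"wrist",.17) for x,y in zip(xx,yy)])
c=np.average(P,0,w); d=P-c; ev,V=np.linalg.eigh((d[:,:2].T*w)@d[:,:2])
print(len(xx),xx.mean()+x0,yy.mean()+y0,c,np.degrees(np.arctan2(*(V[::-1,1]*np.sign(V[0,1])))))
for t,z in(("collar_center",.017),("screw",.017)):
    for q in tip_of(t,p)[:2]: print(t,np.round(q["xy"],1),round(q["p"],2),onz(p,q["xy"],"wrist",z))
cv2.imwrite("pics/h.png",cv2.resize(p["pixels"][v-60:v+50,u-80:u+80],(800,550),interpolation=cv2.INTER_CUBIC)[:,:,::-1])
E
```

```text
[0.5633 0.1103 0.2838] [-0.6719  0.7406  0.0002  0.0005]
22 271.1818181818182 206.0 [0.5697 0.1103 0.17  ] -4.6039504284503225
```

View pics/h.png

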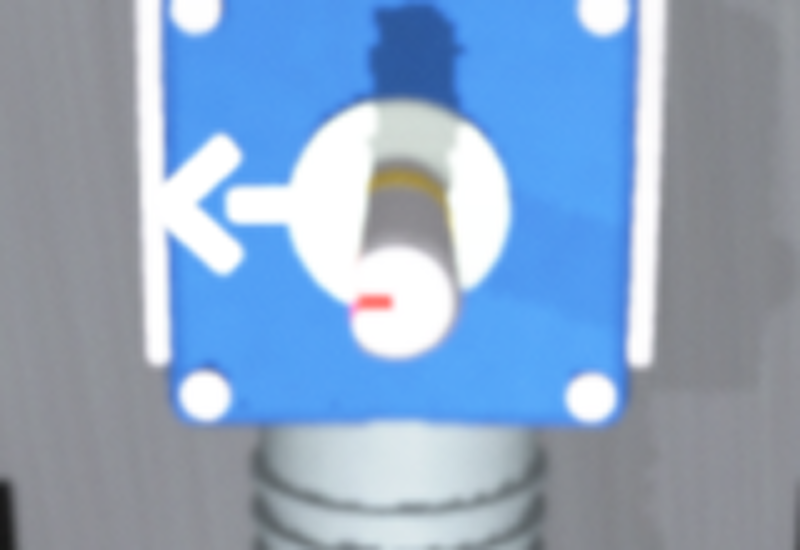

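```bash
python3 -m jog '[{"hand":8.7,"offset":[41,-3.4,3],"twist":49},{"hand":8.7,"offset":[41,-3.4,3],"twist":49},{"hand":8.7,"offset":[41,-3.4,3],"twist":49},{"hand":8.7,"offset":[41,-3.4,3],"twist":49},{"hand":8.7,"offset":[41,-3.4,3],"twist":49},{"hand":8.7,"offset":[41,-3.4,3],"twist":49},{"hand":8.7,"offset":[41,-3.4,3],"twist":49},{"hand":8.7,"offset":[41,-3.4,3],"twist":49},{"hand":8.7,"offset":[41,-3.4,3],"twist":49},{"hand":8.7,"offset":[41,-3.4,3],"twist":49},{"hand":8.7,"offset":[41,-3.4,3],"twist":49}]'
python3 - <<'E'
from h import *
np.set_printoptions(precision=4,suppress=True)
s=telemetry.state();print(s["position"],s["tool_rot"],s["joint_positions"],s["clock"])
p=cam("wrist"); save(p,"i.png"); g=p["pixels"].astype(int)
for t,z in(("collar_center",.017),("screw",.017),("collar",0),("bush",0)):
    for q in tip_of(t,p)[:2]: print(t,np.round(q["xy"],1),round(q["p"],2),onz(p,q["xy"],"wrist",z))
E
```

```text
clock: 10.68
position: [0.5579, -0.3, 0.2541]
tool_rot: [-0.305, 0.952, -0.0, 0.0]
force: [-0.6, 0.1, -0.3]
gripper_width: 0.0872
gripper_force: 0.0
[ 0.5579 -0.3     0.2541] [-0.3052  0.9523 -0.0001  0.0002] [-0.2384  0.3805  0.0809 -0.     -1.2706 -0.7122] 10.675
collar_center [268.9 196.6] 0.61 [ 0.5827 -0.297   0.017 ]
screw [270.1 219. ] 0.78 [ 0.606  -0.2787  0.017 ]
collar [266.9 191.3] 0.98 [ 0.5819 -0.3013  0.    ]
bush [305.1 119.5] 0.71 [ 0.4773 -0.316   0.    ]
```

View pics/i.png

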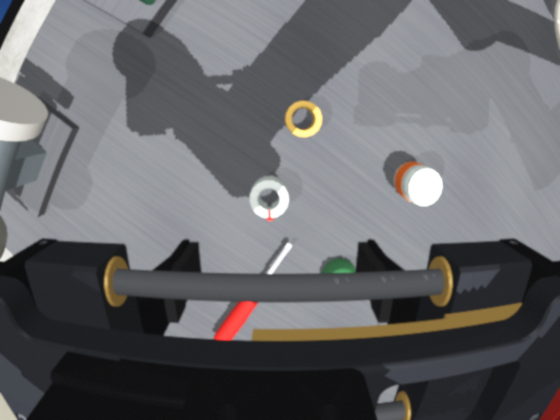

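```bash
python3 - <<'E'
from h import *
np.set_printoptions(precision=4,suppress=True)
p=cam("wrist"); g=p["pixels"].astype(int); x0,y0=238,168
w=g[y0:230,x0:302]; s=w[...,0]-np.maximum(w[...,1],w[...,2]); 
m=((w.min(2)>170)).astype(np.uint8); n,l,st,_=cv2.connectedComponentsWithStats(m); k=1+st[1:,4].argmax(); m=(l==k)
cs,_=cv2.findContours(m.astype(np.uint8),cv2.RETR_EXTERNAL,cv2.CHAIN_APPROX_NONE); q=max(cs,key=len)[:,0]
P=np.array([onz(p,(x+x0,y+y0),"wrist",.034)[:2] for x,y in q])
A=np.c_[2*P,np.ones(len(P))]; 
for _ in range(5):
    sol=np.linalg.lstsq(A,(P**2).sum(1),rcond=None)[0]; r=np.sqrt(sol[2]+sol[:2]@sol[:2]); e=np.hypot(*(P-sol[:2]).T)-r
    keep=abs(e)<max(2*e.std(),.0005); P=P[keep];A=A[keep]
print("top circle",sol[:2],r,e.std(),st[k])
yy,xx=np.nonzero(s>50); ww=s[yy,xx]
print(sorted(zip(yy+y0,xx+x0,ww))[:40])
c=sol[:2]
for sel,z in((yy+y0>214,.017),(yy+y0<=214,.034)):
    if sel.any():
        S=np.average([onz(p,(x+x0,y+y0),"wrist",z)[:2] for x,y in zip(xx[sel],yy[sel])],0,ww[sel]); d=S-c; print(z,S,np.linalg.norm(d),np.degrees(np.arctan2(d[1],d[0])))
s=telemetry.state();M=R.from_quat(s["tool_rot"]).as_matrix();print(M[:2,:2],s["position"],"toolx yaw",np.degrees(np.arctan2(M[1,0],M[0,0])))
d=np.array([*c,0])-s["position"];print("offset cm",M.T@d*100)
for n in("scene","side"):
    p=cam(n)
    for q in tip_of("collar_center",p)[:2]: print(n,q["xy"],q["p"],onz(p,q["xy"],n,.017))
cv2.imwrite("pics/j.png",cv2.resize(g[150:250,210:350].astype(np.uint8),(800,571),interpolation=cv2.INTER_CUBIC)[:,:,::-1])
E
```

```text
top circle [ 0.5819 -0.297 ] 0.024337925914478805 0.0004112666727994342 [ 11  12  41  40 934]
[(np.int64(210), np.int64(269), np.int64(56)), (np.int64(211), np.int64(269), np.int64(79)), (np.int64(212), np.int64(269), np.int64(80)), (np.int64(213), np.int64(269), np.int64(81)), (np.int64(214), np.int64(269), np.int64(77)), (np.int64(214), np.int64(270), np.int64(52)), (np.int64(215), np.int64(269), np.int64(72)), (np.int64(215), np.int64(270), np.int64(59)), (np.int64(216), np.int64(269), np.int64(73)), (np.int64(216), np.int64(270), np.int64(75)), (np.int64(217), np.int64(269), np.int64(89)), (np.int64(217), np.int64(270), np.int64(97)), (np.int64(218), np.int64(268), np.int64(73)), (np.int64(218), np.int64(269), np.int64(118)), (np.int64(218), np.int64(270), np.int64(124)), (np.int64(218), np.int64(271), np.int64(89)), (np.int64(218), np.int64(272), np.int64(59)), (np.int64(219), np.int64(266), np.int64(51)), (np.int64(219), np.int64(267), np.int64(97)), (np.int64(219), np.int64(268), np.int64(128)), (np.int64(219), np.int64(269), np.int64(143)), (np.int64(219), np.int64(270), np.i
[... 466 characters left out ...]
.int64(124)), (np.int64(220), np.int64(273), np.int64(93)), (np.int64(221), np.int64(268), np.int64(76)), (np.int64(221), np.int64(269), np.int64(92)), (np.int64(221), np.int64(270), np.int64(94)), (np.int64(221), np.int64(271), np.int64(89)), (np.int64(221), np.int64(272), np.int64(66))]
0.017 [ 0.6058 -0.2798] 0.029461548773497617 35.785986735215964
0.034 [ 0.5949 -0.2882] 0.01568026458399033 34.29897402064148
[[-0.8145 -0.5802]
 [-0.5802  0.8145]] [ 0.5577 -0.3009  0.2539] toolx yaw -144.53374142787027
offset cm [-2.1974 -1.0911 25.3892]
scene [177.4, 220.9] 0.9 [ 0.5914 -0.3005  0.017 ]
scene [181.2, 224.1] 0.63 [ 0.6004 -0.2854  0.017 ]
side [327.1, 180.3] 0.75 [ 0.5726 -0.3088  0.017 ]
```

```bash
python3 -m jog '[{"hand":8.7,"offset":[-2.2,-1.1,6],"twist":0},{"hand":8.7,"offset":[-2.2,-1.1,12],"twist":0},{"hand":8.7,"offset":[-2.2,-1.1,18],"twist":0},{"hand":8.7,"offset":[-2.2,-1.1,22],"twist":0},{"hand":8.7,"offset":[-2.2,-1.1,24.4],"twist":0},{"hand":8.7,"offset":[-2.2,-1.1,24.8],"twist":0},{"hand":6,"offset":[-2.2,-1.1,24.8],"twist":0}]' 15
python3 - <<'E'
from h import *
s=telemetry.state();print(s["position"],s["force"])
p=cam("wrist");save(p,"k.png")
for t in("collar_center","screw"):
    for q in tip_of(t,p)[:1]: print(t,q["xy"],q["p"],onz(p,q["xy"],"wrist",.017))
E
```

```text
clock: 12.05
position: [0.5825, -0.2976, 0.0065]
tool_rot: [-0.305, 0.953, -0.0, 0.0]
force: [-0.8, 0.0, 1.1]
gripper_width: 0.0822
gripper_force: 0.0
[ 0.58253856 -0.29762002  0.00645107] [-0.80670299  0.03536883  1.09592637]
collar_center [280.2, 263.7] 0.89 [ 0.5809052 -0.2981411  0.017    ]
screw [279.3, 314.2] 0.87 [ 0.60668931 -0.28026169  0.017     ]
```

```bash
python3 -m jog '[{"hand":4,"offset":[0,0,0],"twist":0},{"hand":4,"offset":[0,0,0],"twist":0},{"hand":4,"offset":[0,0,0],"twist":0},{"hand":4,"offset":[0,0,0],"twist":0},{"hand":4,"offset":[0,0,0],"twist":0}]' 30
python3 - <<'E'
from h import *
s=telemetry.state();print(s["position"],s["force"],s["gripper_width"])
E
```

```text
clock: 12.82
position: [0.582, -0.2973, 0.0062]
tool_rot: [-0.304, 0.953, -0.0, 0.0]
force: [-1.5, 1.7, 4.9]
gripper_width: 0.0482
gripper_force: 30.0
[ 0.58197228 -0.2972861   0.00621331] [-1.50143945  1.70585194  4.90663594] 0.04817830990290379
```

```bash
python3 -m jog '[{"hand":4,"offset":[0,0,-3],"twist":0},{"hand":4,"offset":[0,0,-9],"twist":0},{"hand":4,"offset":[-1,1.5,-15],"twist":5},{"hand":4,"offset":[-4,6.1,-19],"twist":14},{"hand":4,"offset":[-7,10.7,-22],"twist":22},{"hand":4,"offset":[-10,15.3,-24],"twist":30},{"hand":4,"offset":[-13,20,-24],"twist":38},{"hand":4,"offset":[-16,24.5,-24],"twist":41},{"hand":4,"offset":[-19,29.1,-24],"twist":41},{"hand":4,"offset":[-21.5,33,-24],"twist":41},{"hand":4,"offset":[-22.3,34.2,-24],"twist":41},{"hand":4,"offset":[-22.3,34.2,-24],"twist":41}]'
python3 - <<'E'
from h import *
np.set_printoptions(precision=4,suppress=True)
s=telemetry.state();M=R.from_quat(s["tool_rot"]).as_matrix();print(s["position"],M,s["gripper_width"],s["joint_positions"],"screw yaw",np.degrees(np.arctan2(-M[1,0],-M[0,0])))
p=cam("wrist");save(p,"l.png");zc=s["position"][2]-.0062+.017
for t in("collar_center","screw","shaft_top"):
    for q in tip_of(t,p)[:1]: print(t,q["xy"],q["p"],onz(p,q["xy"],"wrist",zc))
q=cam("scene")["pixels"][130:270,270:430]; r=cam("side")["pixels"][150:290,200:360]
cv2.imwrite("pics/m.png",np.vstack([cv2.resize(p["pixels"],(400,300)).repeat(1,0),np.zeros((0,400,3),np.uint8)])[:,:,::-1]) if 0 else None
a=cv2.resize(p["pixels"][180:320,200:360],(400,350),interpolation=cv2.INTER_CUBIC); b=cv2.resize(q,(400,350),interpolation=cv2.INTER_CUBIC)
cv2.imwrite("pics/m.png",np.hstack([a,b])[:,:,::-1])
E
```

```text
clock: 14.32
position: [0.5649, 0.1111, 0.2448]
tool_rot: [0.048, 0.999, -0.0, -0.001]
force: [0.0, -0.7, -2.1]
gripper_width: 0.0478
gripper_force: 30.0
[0.5649 0.1111 0.2448] [[-0.9954  0.0956 -0.0017]
 [ 0.0956  0.9954 -0.0006]
 [ 0.0016 -0.0008 -1.    ]] 0.04783469460224653 [ 0.4753  0.2869 -0.0795 -0.0002 -1.2061 -2.1417] screw yaw -5.48454008354557
collar_center [276.5, 261.5] 0.95 [0.5622 0.1101 0.2556]
screw [278.3, 314.5] 0.61 [0.5949 0.108  0.2556]
shaft_top [279.5, 217.8] 0.85 [0.5391 0.1139 0.2556]
```

View pics/m.png

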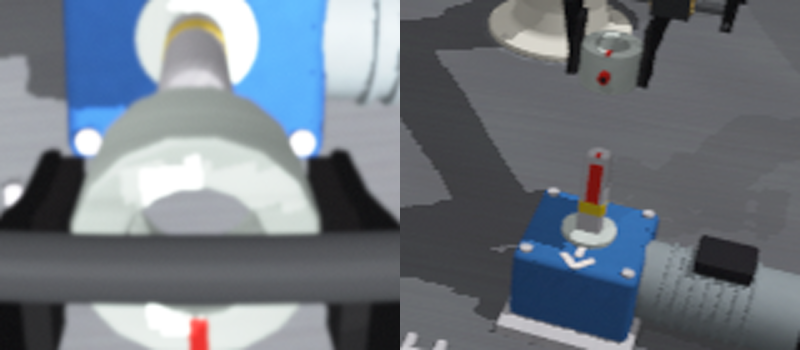

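```bash
python3 -m jog '[{"hand":4,"offset":[-0.06,-0.03,3],"twist":0},{"hand":4,"offset":[-0.06,-0.03,5.5],"twist":0},{"hand":4,"offset":[-0.06,-0.03,6.4],"twist":0},{"hand":4,"offset":[-0.06,-0.03,6.8],"twist":0},{"hand":4,"offset":[-0.06,-0.03,7.1],"twist":0},{"hand":4,"offset":[-0.06,-0.03,7.4],"twist":0},{"hand":4,"offset":[-0.06,-0.03,7.7],"twist":0},{"hand":4,"offset":[-0.06,-0.03,7.9],"twist":0}]'
python3 - <<'E'
from h import *
s=telemetry.state();print(s["position"],s["force"],s["moment"])
E
```

```text
clock: 15.62
position: [0.5658, 0.1103, 0.1667]
tool_rot: [0.048, 0.999, 0.0, 0.0]
force: [0.6, 0.4, -2.0]
gripper_width: 0.0481
gripper_force: 30.0
[0.56584525 0.11034351 0.16673105] [ 0.61401033  0.42738154 -2.04927444] [-0.01981686 -0.01514536  0.04942087]
```

```bash
python3 -m jog '[{"hand":4,"offset":[0,0,0.3],"twist":0},{"hand":4,"offset":[0,0,0.6],"twist":0},{"hand":4,"offset":[0,0,0.9],"twist":0},{"hand":4,"offset":[0,0,1.2],"twist":0},{"hand":4,"offset":[0,0,1.2],"twist":0}]'
python3 - <<'E'
from h import *
s=telemetry.state();print(s["position"],s["force"],s["moment"])
E
```

```text
clock: 16.25
position: [0.5657, 0.1102, 0.1544]
tool_rot: [0.049, 0.999, -0.0, -0.0]
force: [0.9, -0.3, -2.9]
gripper_width: 0.0477
gripper_force: 30.0
[0.56568586 0.11021011 0.1544037 ] [ 0.91128656 -0.25330868 -2.87693501] [ 0.02807569 -0.00867155 -0.00295881]
```

```bash
python3 -m jog '[{"hand":4,"offset":[0,0,0.5],"twist":0},{"hand":4,"offset":[0,0,1],"twist":0},{"hand":4,"offset":[0,0,1.5],"twist":0},{"hand":4,"offset":[0,0,2],"twist":0},{"hand":4,"offset":[0,0,2.4],"twist":0},{"hand":4,"offset":[0,0,2.6],"twist":0},{"hand":4,"offset":[0,0,2.6],"twist":0},{"hand":4,"offset":[0,0,2.6],"twist":0}]'
python3 - <<'E'
from h import *
np.set_printoptions(precision=4,suppress=True)
print(np.mean([(lambda _:telemetry.state()["position"])(0) for i in range(3)],0))
s=telemetry.state();M=R.from_quat(s["tool_rot"]).as_matrix();print(s["position"],s["force"],M[:,2],s["clock"])
rs={}
for n in("scene","side"):
    p=cam(n)
    if n=="scene": A=cv2.resize(p["pixels"][165:265,300:400],(400,400),interpolation=cv2.INTER_CUBIC)
    else: B=cv2.resize(p["pixels"][190:290,220:320],(400,400),interpolation=cv2.INTER_CUBIC)
    for t in("collar_center","screw","collar"):
        for q in tip_of(t,p)[:1]:
            print(n,t,q["xy"],q["p"]); rs.setdefault(t,[]).append(ray(p,q["xy"],n))
for t,r in rs.items():
    if len(r)>1: print(t,*tri(r))
cv2.imwrite("pics/n.png",np.hstack([A,B])[:,:,::-1])
E
```

```text
clock: 17.25
position: [0.566, 0.1103, 0.1289]
tool_rot: [0.048, 0.999, 0.0, 0.0]
force: [0.4, 0.1, -2.2]
gripper_width: 0.0475
gripper_force: 30.0
[0.566  0.1103 0.1289]
[0.566  0.1103 0.1289] [ 0.3912  0.1119 -2.1538] [ 0.0004  0.0001 -1.    ] 17.25
scene collar_center [345.4, 203.6] 0.7
scene screw [344.4, 208.7] 0.73
scene collar [346.4, 208.6] 0.96
side collar_center [281.9, 257.1] 0.46
side collar [279.4, 263.6] 0.67
collar_center [0.5614 0.1058 0.1332] [np.float64(0.0004526367030447544), np.float64(0.0004526367030448586)]
collar [0.5638 0.1099 0.1218] [np.float64(1.1351651072397362e-05), np.float64(1.1351651072547077e-05)]
```

View pics/n.png

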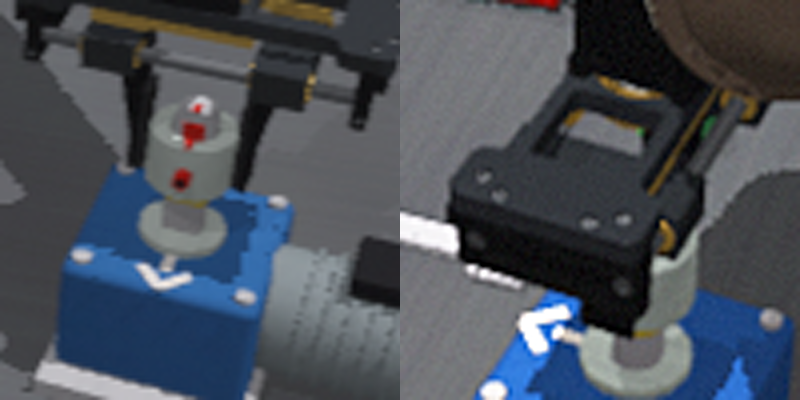

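```bash
python3 -m jog '[{"hand":4,"offset":[0,0,0.06],"twist":0},{"hand":4,"offset":[0,0,0.06],"twist":0},{"hand":4,"offset":[0,0,0.06],"twist":0},{"hand":4,"offset":[0,0,0.06],"twist":0}]' && python3 -c "
from bench import ticket; print(ticket.finish_job())"
```

```text
clock: 18.15
position: [0.5658, 0.1103, 0.1281]
tool_rot: [0.048, 0.999, -0.0, -0.0]
force: [0.2, -0.1, -2.2]
gripper_width: 0.048
gripper_force: 30.0
the job is handed in; nothing more can be done
None
```

The job is handed in: the flat was turned to the arrow, and the collar is held level on the shaft with its screw on the flat and its underside within about 1 mm of the yellow band's upper edge, at about 18 s of the 56 s; no verdict came back.

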